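# Swing in the bail arms of a full roll tote and stack an empty tote on them

## Robot

A 6-joint arm with a two-finger parallel gripper is mounted at the origin on the work surface. World frame = base frame: x ahead of the robot, y to its left, z up, the work surface at z = 0. Lengths are in mm, angles in rad, forces in N, time in s.
With the tool pointing down it reaches from about 325 to 875 mm from the base axis. Payload 4.4 kg.
Tool frame: the origin (TCP) lies on the centre line of the jaws, within the pads' length; the fingertips stand ahead of it and the grasp point (between the pads) lies 6 mm ahead of it (ctrl.tcp_to_tips is the z of the fingertips in the tool frame, in mm); z points along the fingers, y is the direction in which the jaws open and shut (so a half turn about z gives the same grasp; the last joint's range is limited). The gripper opens to 85 mm and grips with 20 to 120 N. Pads are 22 mm wide; open, the fingers measure 114 mm over their backs; the gripper's body (76 mm by 85 mm) begins 54 mm behind the grasp point. The pads swing forward as they close: fully open they stand 13 mm farther back than shut.
Start: joints at [1.081, 0.207, 1.542, -0, 1.393, -0.15], TCP at [191.114, 542.313, 256.282] pointing down, gripper open.
Joint ranges: [-2.73, 2.73], [-0.86, 2.22], [0.23, 2.46], [-1.11, 4.25], [0.08, 2.63], [-2.82, 2.82]. Speed limits (rad/s): [2.79, 2.79, 3.14, 3.14, 3.14, 3.14].

## Interface

Orientations are given as a 3x3 rotation matrix whose columns are the frame's x, y, z axes.
In Python, from plant import ctrl, sensors, optics gives the robot as it stands. Calls block until the motion is done:
- ctrl.move_ptp(position, orientation): joint-space move of the TCP to a pose.
- ctrl.move_l(position, rot=None, vel=150, threshold=None): straight line of the TCP; rot=None keeps the orientation; vel is the mean speed in mm/s. With threshold (N) it stops when the force on the tool has changed by that much, and returns True; else False.
- ctrl.set_joints(angles): joint-space move.
- ctrl.gripper_to(opening, force=None): finger opening in mm; force is the grip in N (None keeps the last); returns when the fingers have stopped.
- ctrl.hold(seconds).
- ctrl.solve_ik(position, orientation): joint angles nearest the present ones, or None.
- sensors.read_state(): the state.
- optics.grab_frame(name): name is "scene" or "top" or "wrist"; returns (picture, depth): 384x512x3 uint8, red, green, blue; 384x512 float32, mm along the optical axis (not along the pixel's ray), 0 where there is no reading.
- optics.camera_params(name): a dict with "mtx" (3x3 intrinsics, pixels), "k1" (the pictures are not rectified: a ray, as slopes to the right and down, at radius r is drawn at 1 + k1 r^2 times it, then the intrinsics apply), "R" (3x3) and "t" (3): a world point X has camera coordinates R X + t; the wrist camera has in their place "T_tool_cam" (4x4, takes a point from camera to tool coordinates, whose origin is the TCP and whose axes are the flange's). Camera axes: x right, y down, z forward; pixel columns grow to the right and rows downward; lengths in mm; the calibration is good to about 2 mm. A picture is of the moment at which its call begins: read the wrist's pose just before it. camera_params takes no time and is no camera call.
A pose or a line that the arm cannot do raises ctrl.MotionError and nothing moves.
- ctrl.finish_job(): hands the job in, once; it reports no verdict.
The state is a dict: "t": time; "q": joint angles; "qvel": joint speeds; "tau": joint torques, N m; "eef_pos": TCP position; "eef_rot": TCP orientation; "force": force on the tool from outside, world axes, zero at the start; "wrist_torque": the same for the moment, N m; "grip_width": finger opening in mm.
Only numpy, scipy, OpenCV 4.12 (cv2) and the standard library are available. Lean on these libraries where they do the work, as an engineer would, in place of code of your own. Each camera call takes 0.05 s, during which the arm holds its last target.

## Task

The tote of rolls on the sloping packing stand is full: swing both of its wire bail arms in over the rolls and press each one down until it snaps home in its saddles. Then take the empty tote from the bench and set it down gently on the two bails, seated squarely inside the rim of the full tote, and let go. Do not press on the rolls, and leave the film core and the scraper where they are.

Things in the scene. Friction and masses are not known exactly. Their poses are not given: they have to be found in the camera images.
- full_tote: full tote, white plastic box 240 mm long (its y), 165 wide (x), 85 high (z), fixed on the sloping stand. Origin: centre of its underside. x runs up the slope away from the robot, z square to the slope: the tote leans 28 degrees towards the robot. Below its rim band the walls taper to a 212 x 137 mm base
- full_tote_mouth (a point): centre of the full tote's mouth, level with the rim top (85 mm up), axes as the tote. Rim band 8 mm thick, 30 mm deep; mouth inside it 224 (y) x 149 (x) mm. Each long side (x = -78, +78 mm) has two saddles, slots in the rim at y = -53 and +53 mm, slot floor 68 mm above the underside, each with a sprung plastic tab that snaps over a bar pressed in
- bail_left (a joint): left (+y) bail angle, rad. 0 = folded out, crossbar hanging outside the end wall, legs 25 degrees below the tote's xy plane; 0.44 legs straight out along +y; 2.0 straight up (tote z). Stays where left (1 to 2 N at the bar moves it). At about 3.2 the bar stops on the sprung tabs; about 11 N on its middle, square to the rim, snaps it home at 3.39, where the tabs hold it
- bail_right (a joint): right (-y) bail angle: mirror image of the left, same values (0 folded out, 0.44 straight out along -y, 2.0 up, stops on the tabs at about 3.2, home at 3.39)
- bail_left_bar (a point): middle of the left bail's crossbar, on its axis; moves with the bail. The bail is a U of round 8 mm steel bar: crossbar 177 mm long, parallel to the tote's x, on two 54 mm legs outside the long sides. Home, it lies at y = +53 mm, 72 mm above the underside (tote frame)
- bail_right_bar (a point): middle of the right bail's crossbar, on its axis; same bail mirrored; home at y = -53 mm, 72 mm up
- bail_left_pivot (a point): hinge of the left bail, midway between its two pivots: y = +106 mm, 62 mm up in the tote frame; the hinge line runs along the tote's x
- bail_right_pivot (a point): hinge of the right bail, midway between its two pivots: y = -106 mm, 62 mm up in the tote frame
- rolls: six bread rolls lying in the full tote, 42 mm high, tops 46 mm above the tote's underside (26 mm below the axis of a bail bar that is home); the origin is that of the tote
- empty_tote_mid (a point): centre (42.5 mm up) of the empty tote, same shape and axes as the full one, level on the bench, about 0.4 kg; its own bails hang folded out over its short ends. Can be held by the rim at the middle of a long side (78 mm from the centre along its x, 8 mm thick). Either way round fits. Stacked, this point is 118.5 mm above the full tote's underside along its z
- film_core_mid (a point): bystander: cardboard film core, a tube 88 mm across and 110 mm high standing on the bench; its centre
- scraper_mid (a point): bystander: dough scraper lying near the robot, 120 mm wide steel blade with a black bar handle 24 mm thick along its y; the point is the middle of the handle

How it is judged (in metres and radians):
On the way:
1. both bail arms of the full tote are swung in and snapped home (each joint above 3.33) while the empty tote is still away from it (more than 0.2 m, horizontally) (value of joint each of bail_left, bail_right above 3.33 rad and horizontal distance between empty_tote_mid and full_tote above 0.2 m), for 0.2 s.
At the end, for the whole second after the job is handed in: both bails home (joints above 3.33); the empty tote rests on them inside the rim: centre within 9 mm of the full tote's middle in x and y, 114 to 123 mm above its underside (full tote's frame), parallel within 0.05 rad, turned under 0.08 rad (either way round), at rest, released (value of joint each of bail_left, bail_right above 3.33 rad and x of empty_tote_mid in the frame of full_tote between -0.009 and 0.009 m and y of empty_tote_mid in the frame of full_tote between -0.009 and 0.009 m and z of empty_tote_mid in the frame of full_tote between 0.114 and 0.123 m and angle between the z axis of empty_tote_mid and the z axis of full_tote, either way round below 0.05 rad and angle between the y axis of empty_tote_mid and the y axis of full_tote, either way round below 0.08 rad and linear speed of empty_tote below 0.02 m/s); the robot touches nothing.
It fails at once if the rolls are pressed with more than 3 N (contact force between rolls and anything else above 3 N).
It fails at once if the empty tote is dropped or slammed onto the full one (faster than 0.5 m/s within 40 mm of its seat) (horizontal distance between empty_tote_mid and full_tote below 0.12 m and z of empty_tote_mid in the frame of full_tote below 0.158 m and linear speed of empty_tote above 0.5 m/s).
It fails at once if a bystander (film core, scraper) is moved more than 30 mm (distance of any of film_core_mid, scraper_mid from where it was at the start of the episode above 0.03 m).
It also fails if it takes over 72 s, if anything falls off the work surface, if the arm or the gripper's body presses on something with over 40 N, if the wrist force passes 120 N, or if a joint passes its speed limit or range.

## Working session

There is one attempt and no reset: what is moved stays moved. The work goes in short steps, each a Python script; the robot and the scene stay as the last script left them, time stands still between calls to the robot, and variables do not carry over. Pictures are saved under pics/ and viewed, and the job is handed in when it is done.

```bash
ls; mkdir -p pics
python3 - <<'E'
from plant import ctrl, sensors, optics
import cv2,numpy as np
s=sensors.read_state();print(s)
print(ctrl.tcp_to_tips)
for n in ["scene","top","wrist"]:
    p=optics.camera_params(n);print(n,p)
    im,d=optics.grab_frame(n)
    cv2.imwrite(f"pics/{n}0.png",im[:,:,::-1]);np.save(f"pics/{n}0.npy",d)
E
```

```text
pics
{'t': 0.0, 'q': array([ 1.08156512e+00,  2.07437263e-01,  1.54297844e+00, -5.02272321e-06,
        1.39347174e+00, -1.50537422e-01]), 'qvel': array([ 0.00065278,  0.00129048, -0.00170172,  0.00067408,  0.00081226,
        0.00164874]), 'tau': array([-9.24312189e-04, -3.83031785e+01, -2.91598034e+01, -2.90890102e-04,
        1.05207780e-02,  1.84290872e-05]), 'eef_pos': array([190.74520864, 541.69526938, 255.10426627]), 'eef_rot': array([[-9.43189582e-01,  3.32253304e-01, -1.07406659e-03],
       [ 3.32254867e-01,  9.43187463e-01, -2.02792167e-03],
       [ 3.39262472e-04, -2.26957845e-03, -9.99997367e-01]]), 'force': array([ 0.10224106, -0.17281893,  1.15071947]), 'wrist_torque': array([ 0.0365939 , -0.02988307, -0.02670142]), 'grip_width': 85.37462094634895}
25.0
scene {'mtx': array([[404.42740036,   0.        , 251.51289728],
       [  0.        , 404.42740036, 197.77309213],
       [  0.        ,   0.        ,   1.        ]]), 'k1': -0.07900764729125576, 'R': array([[-0.0983532 ,  0.99512473, -0.00730846],
       [ 0.78487483,  0.07305398, -0.61533293],
       [-0.61179911, -
[... 343 characters left out ...]
0.99186986, -0.02522912, -0.12473036],
       [ 0.12496727, -0.00803621, -0.99212832]]), 't': array([ -22.76744518,  594.5025556 , 1207.33099917])}
wrist {'mtx': array([[305.22523449,   0.        , 252.56470925],
       [  0.        , 305.22523449, 196.31924448],
       [  0.        ,   0.        ,   1.        ]]), 'k1': -0.08404369786282222, 'T_tool_cam': array([[-1.36775329e-04, -9.60699074e-01, -2.77591912e-01,
         7.07995310e+01],
       [ 9.99999961e-01, -1.98620480e-04,  1.94671335e-04,
        -1.86860511e-01],
       [-2.42156010e-04, -2.77591875e-01,  9.60699064e-01,
        -1.16913021e+02],
       [ 0.00000000e+00,  0.00000000e+00,  0.00000000e+00,
         1.00000000e+00]])}
```

View pics/scene0.png

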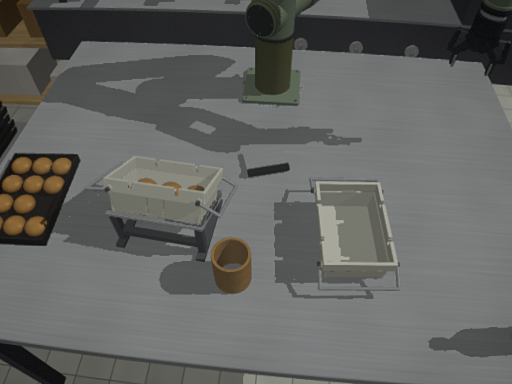

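View pics/top0.png

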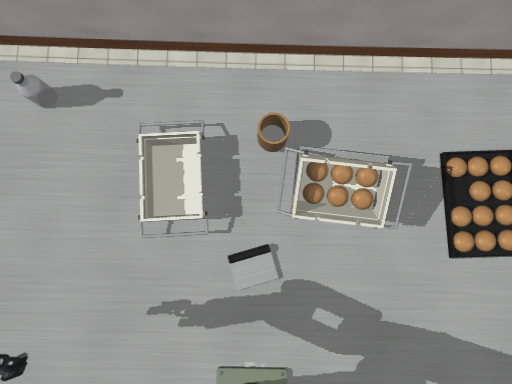

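View pics/wrist0.png

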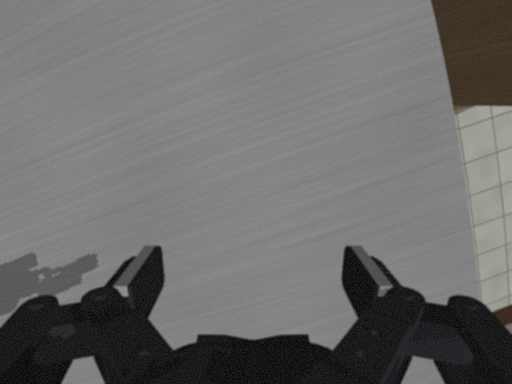

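```bash
cat > h.py <<'E'
import numpy as np,cv2
from plant import ctrl,sensors,optics
from scipy.spatial.transform import Rotation as Rn
def cloud(name,d,st=None):
    p=optics.camera_params(name)
    v,u=np.mgrid[0:384,0:512]
    px=np.stack([u,v],-1).reshape(-1,1,2).astype(np.float64)
    n=cv2.undistortPoints(px,p['mtx'],np.array([p['k1'],0,0,0.])).reshape(-1,2)
    z=d.reshape(-1).astype(float)
    c=np.c_[n*z[:,None],z]
    if name=='wrist':
        T=p['T_tool_cam'];c=c@T[:3,:3].T+T[:3,3]
        w=c@np.array(st['eef_rot']).T+np.array(st['eef_pos'])
    else:
        w=(c-p['t'])@p['R']
    w[z<=0]=np.nan
    return w.reshape(384,512,3)
def proj(name,X,st=None):
    p=optics.camera_params(name);X=np.atleast_2d(X)
    if name=='wrist':
        T=p['T_tool_cam'];c=(X-st['eef_pos'])@np.array(st['eef_rot']);c=(c-T[:3,3])@T[:3,:3]
    else: c=X@p['R'].T+p['t']
    x=c[:,:2]/c[:,2:];r2=(x**2).sum(1,keepdims=True);x=x*(1+p['k1']*r2)
    return x@p['mtx'][:2,:2].T+p['mtx'][:2,2]
def full_R(yaw,t=np.radians(28)):
    return Rn.from_euler('zy',[yaw,-t]).as_matrix()
E
python3 - <<'E'
from h import *
for n in ["scene","top"]:
    d=np.load(f"pics/{n}0.npy");w=cloud(n,d);im=cv2.imread(f"pics/{n}0.png").astype(int)
    white=(im[...,2]-im[...,0]>8)&(im[...,2]-im[...,0]<70)&(w[...,2]>15)
    g=w[350:384:10,100:400:60] if n=='scene' else w[280:340:20,60:300:60]
    print(n,"table z",np.round(g[...,2],1))
    for s in (1,-1):
        m=white&(w[...,1]*s>0)&(abs(w[...,1])<450)&(w[...,0]>200)&(w[...,0]<800)
        P=w[m];print(s,len(P),np.round(np.percentile(P,[1,5,50,95,99],axis=0)))
    big=cv2.resize(im.astype(np.uint8)[130:310,70:420] if n=='scene' else im.astype(np.uint8)[100:300,120:430],None,fx=2.28,fy=2.28,interpolation=cv2.INTER_CUBIC)
    cv2.imwrite(f"pics/{n}_z.png",big)
E
```

```text
scene table z [[-1.300e+00  1.100e+00  1.600e+00  2.400e+00 -7.000e-01]
 [-7.511e+02 -3.200e+00 -2.400e+00  9.000e-01  2.000e+00]
 [-7.465e+02 -7.468e+02 -2.390e+01 -2.000e-01 -1.000e+00]
 [-7.465e+02 -7.487e+02 -7.572e+02 -7.501e+02 -1.840e+01]]
1 1515 [[486.   1.  18.]
 [491. 149.  32.]
 [630. 233.  84.]
 [729. 317.  87.]
 [746. 322.  89.]]
-1 7084 [[ 491. -335.   21.]
 [ 499. -327.   43.]
 [ 642. -185.  116.]
 [ 778.  -19.  190.]
 [ 783.   -4.  194.]]
top table z [[ 2.9 -3.2  7.5 10. ]
 [-0.9  3.4  4.8  1.4]
 [ 0.1  4.2 -0.8  2.6]]
1 1658 [[485. 143.  16.]
 [493. 151.  21.]
 [649. 296.  59.]
 [721. 316.  88.]
 [726. 321.  90.]]
-1 5485 [[ 486. -338.   27.]
 [ 496. -332.   57.]
 [ 583. -200.  104.]
 [ 752.  -41.  190.]
 [ 774.   -9.  194.]]
```

View pics/scene_z.png

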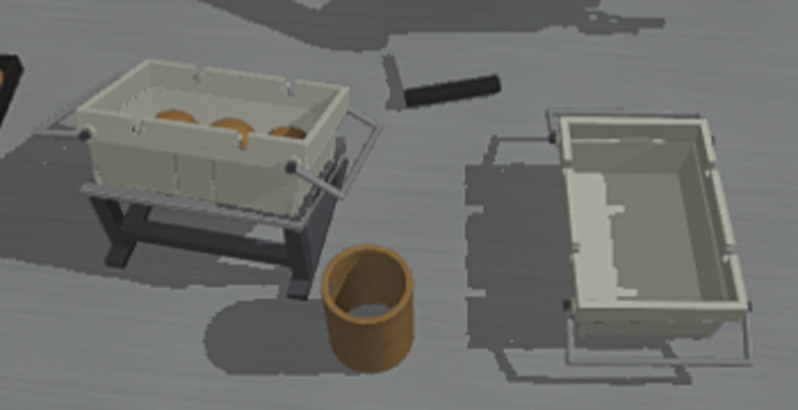

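View pics/top_z.png

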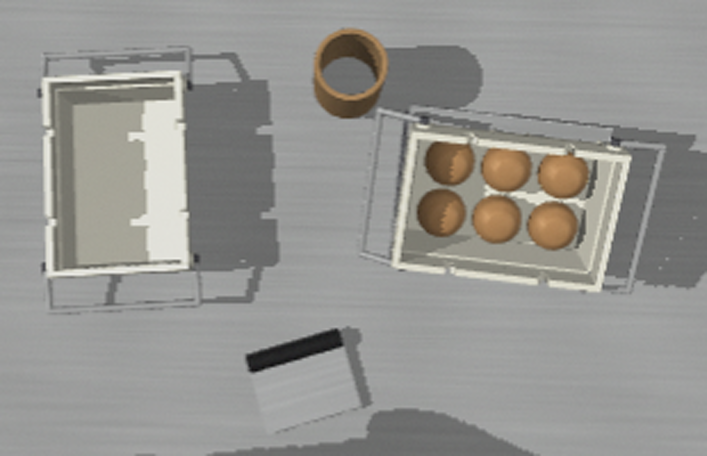

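```bash
cat > fit.py <<'E'
from h import *
from scipy.optimize import least_squares
def sdf_box(p,c,h):
    q=abs(p-c)-h
    return np.linalg.norm(np.maximum(q,0),axis=1)+np.minimum(q.max(1),0)
def rim_sdf(p):
    # p in tote frame
    ds=[sdf_box(p,np.array([s*78.5,0,70]),np.array([4,120,15])) for s in(1,-1)]
    ds+=[sdf_box(p,np.array([0,s*116,70]),np.array([82.5,4,15])) for s in(1,-1)]
    return abs(np.min(ds,0))
def local(P,par,tilt):
    R=full_R(par[3],tilt);return (P-par[:3])@R
def fit(P,par0,tilt,fixz=None,n=6):
    par=np.array(par0,float)
    for k in range(n):
        gate=[40,25,15,10,8,8,8,8][k]
        L=local(P,par,tilt);m=(rim_sdf(L)<gate)&(L[:,2]>52)
        Q=P[m]
        def f(v):
            r=rim_sdf(local(Q,v*[1,1,1,.01],tilt))
            if fixz is not None: r=np.r_[r,100*(v[2]-fixz)]
            return r
        s=least_squares(f,par/[1,1,1,.01],loss='cauchy',f_scale=2)
        par=s.x*[1,1,1,.01]
    r=rim_sdf(local(Q,par,tilt))
    return par,len(Q),np.median(r)
E
python3 - <<'E'
from fit import *
allw={}
for tag in ('scene','top'):
    d=np.load(f"pics/{tag}0.npy");w=cloud(tag,d);im=cv2.imread(f"pics/{tag}0.png").astype(int)
    rb=im[...,2]-im[...,0]
    allw[tag]=w[(rb>5)&(rb<60)&(w[...,2]>15)]
allw['both']=np.vstack([allw['scene'],allw['top']])
for tag,W in allw.items():
    E=W[(W[:,1]>60)&(W[:,1]<420)&(W[:,0]>430)&(W[:,0]<800)]
    print(tag,'empty',fit(E,[610,233,0,np.radians(92)],0.,fixz=None))
    F=W[(W[:,1]<-10)&(W[:,1]>-380)&(W[:,0]>430)&(W[:,0]<820)]
    for y0 in (-.12,):
        print(tag,'full',fit(F,[640,-185,60,y0],np.radians(28)))
E
```

```text
scene empty (array([6.07103986e+02, 2.34186576e+02, 5.67078672e-01, 1.65057862e+00]), 2442, np.float64(0.8044346689092876))
scene full (array([ 6.00601643e+02, -2.11949309e+02,  8.21725751e+01, -8.20721185e-02]), 2950, np.float64(1.1132359908237284))
top empty (array([605.36234843, 233.56523073,   1.18567639,   1.65090971]), 1463, np.float64(1.1259148597143565))
top full (array([ 6.04668639e+02, -2.20619816e+02,  8.77225819e+01, -8.06706396e-02]), 1886, np.float64(1.2728648922884886))
both empty (array([606.71722175, 233.97723822,   0.77152973,   1.65081452]), 3912, np.float64(1.0120248038719737))
both full (array([ 5.99384419e+02, -2.19649726e+02,  8.30996655e+01, -8.14430721e-02]), 4817, np.float64(1.0613236536093638))
```

```bash
cat > ov.py <<'E'
from h import *
def tote_lines():
    L=[]
    def rect(a,b,z): 
        c=[(-a,-b,z),(a,-b,z),(a,b,z),(-a,b,z)]
        return [(c[i],c[(i+1)%4]) for i in range(4)]
    L+=rect(82.5,120,85)+rect(74.5,112,85)+rect(82.5,120,55)
    for s in (1,-1):
        for y in(-53,53): L.append(((s*74,y,85),(s*83,y,68)))
    return L
def draw(im,name,par,tilt,st=None,col=(0,0,255),sc=2,off=(0,0),lines=None):
    R=full_R(par[3],tilt)
    for a,b in (lines or tote_lines()):
        p=proj(name,np.array([a,b])@R.T+np.array(par[:3]),st)
        p=((p-off+.5)*sc-.5)
        cv2.line(im,*[tuple(int(round(v*16)) for v in q) for q in p],col,1,cv2.LINE_AA,4)
    return im
E
python3 - <<'E'
from ov import *
t=np.radians(28)
for n,(x0,x1,y0,y1) in dict(scene=(85,245,145,265),top=(270,420,140,240)).items():
    im=cv2.imread(f"pics/{n}0.png")[y0:y1,x0:x1]
    big=cv2.resize(im,None,fx=5,fy=5,interpolation=cv2.INTER_CUBIC)
    draw(big,n,[600.6,-211.9,82.2,-.082],t,col=(0,0,255),sc=5,off=(x0,y0))
    draw(big,n,[604.7,-220.6,87.7,-.0807],t,col=(0,255,0),sc=5,off=(x0,y0))
    cv2.imwrite(f"pics/ov_{n}.png",big)
E
```

```text
(no output)
```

View pics/ov_scene.png

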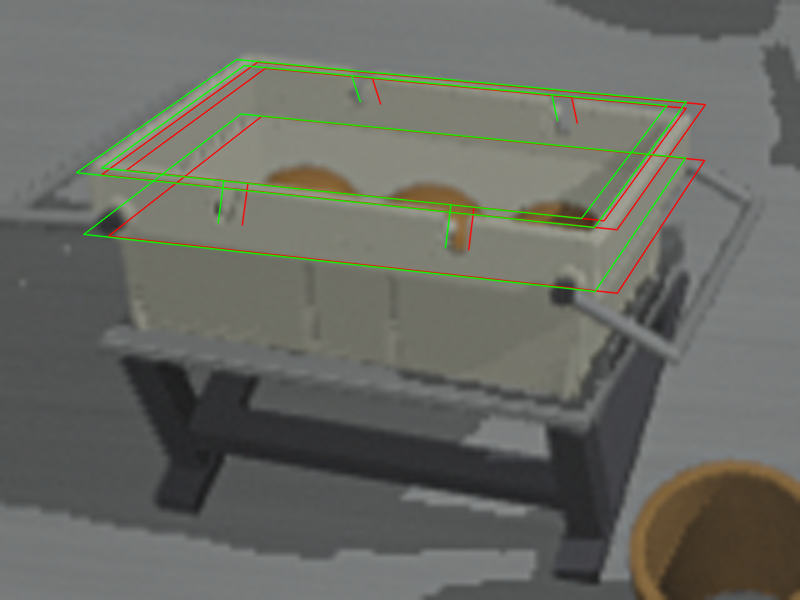

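View pics/ov_top.png

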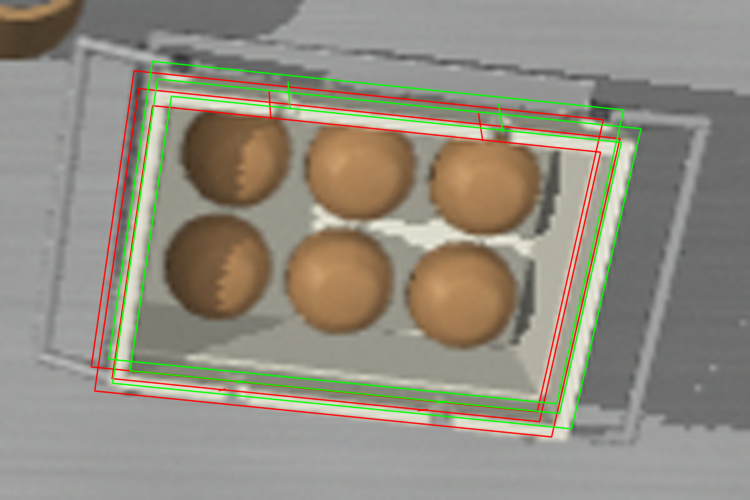

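```bash
sed -i "s/'zy'/'ZY'/" h.py
python3 - <<'E'
from fit import *
from ov import draw
allw={}
for tag in ('scene','top'):
    d=np.load(f"pics/{tag}0.npy");w=cloud(tag,d);im=cv2.imread(f"pics/{tag}0.png").astype(int)
    rb=im[...,2]-im[...,0]
    allw[tag]=w[(rb>5)&(rb<60)&(w[...,2]>15)]
allw['both']=np.vstack([allw['scene'],allw['top']])
for tag,W in allw.items():
    E=W[(W[:,1]>60)&(W[:,1]<420)&(W[:,0]>430)&(W[:,0]<800)]
    e=fit(E,[610,233,0,np.radians(92)],0.,fixz=None);print(tag,'empty',e)
    F=W[(W[:,1]<-10)&(W[:,1]>-380)&(W[:,0]>430)&(W[:,0]<820)]
    for tl in (26,28,30):
        f=fit(F,[640,-215,80,-.1],np.radians(tl));print(tag,tl,'full',f)
        if tl==28: ff=f
for n,(x0,x1,y0,y1) in dict(scene=(85,245,145,265),top=(270,420,140,240)).items():
    im=cv2.imread(f"pics/{n}0.png")[y0:y1,x0:x1]
    big=cv2.resize(im,None,fx=5,fy=5,interpolation=cv2.INTER_CUBIC)
    draw(big,n,ff[0],np.radians(28),col=(0,0,255),sc=5,off=(x0,y0))
    cv2.imwrite(f"pics/ov2_{n}.png",big)
n='top';x0,x1,y0,y1=130,215,110,245
big=cv2.resize(cv2.imread(f"pics/{n}0.png")[y0:y1,x0:x1],None,fx=4,fy=4,interpolation=cv2.INTER_CUBIC)
draw(big,n,e[0],0,sc=4,off=(x0,y0));cv2.imwrite("pics/ov2_e.png",big)
E
```

```text
scene empty (array([6.07103986e+02, 2.34186576e+02, 5.67078672e-01, 1.65057862e+00]), 2442, np.float64(0.8044346689092876))
scene 26 full (array([ 6.05098492e+02, -2.15453466e+02,  8.41274223e+01, -9.31091657e-02]), 2849, np.float64(1.1246493516640186))
scene 28 full (array([ 6.01157643e+02, -2.15090308e+02,  8.08226167e+01, -9.33024116e-02]), 2972, np.float64(0.9451951393097531))
scene 30 full (array([ 6.03364193e+02, -2.15290788e+02,  8.20989870e+01, -9.35363987e-02]), 3032, np.float64(1.1368870193813407))
top empty (array([605.36234843, 233.56523073,   1.18567639,   1.65090971]), 1463, np.float64(1.1259148597143565))
top 26 full (array([ 6.03905720e+02, -2.17433630e+02,  8.47704856e+01, -9.04690408e-02]), 1845, np.float64(1.666645720355632))
top 28 full (array([ 6.06630420e+02, -2.17666230e+02,  8.49533669e+01, -9.03706820e-02]), 1963, np.float64(1.4652046447323102))
top 30 full (array([ 6.02246003e+02, -2.17322596e+02,  8.36621693e+01, -8.99481294e-02]), 1989, np.float64(1.2728566291018097))
both empty (array([606.71722175, 233.97723822,   0.77152973,   1.65081452]), 3912, np.float64(1.0120248038719737))
both 26 full (array([ 6.04705996e+02, -2.16186971e+02,  8.43709427e+01, -9.21354964e-02]), 4672, np.float64(1.3024657313635046))
both 28 full (array([ 6.07343407e+02, -2.16411583e+02,  8.45873654e+01, -9.26472924e-02]), 4924, np.float64(1.1892815297884454))
both 30 full (array([ 6.08927185e+02, -2.16581861e+02,  8.67807734e+01, -9.24076306e-02]), 4962, np.float64(1.257228007021638))
```

View pics/ov2_scene.png

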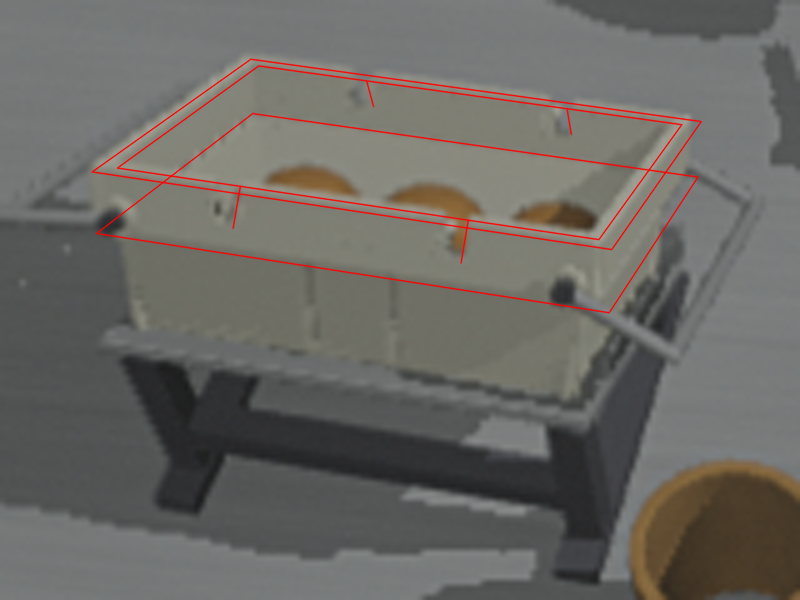

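View pics/ov2_top.png

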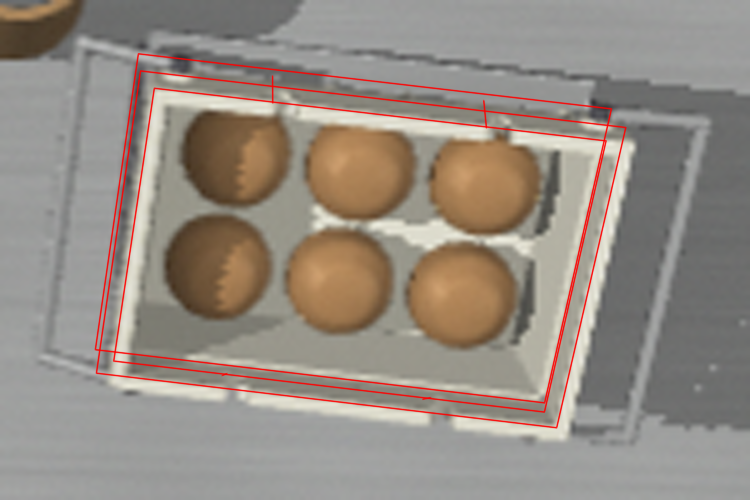

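View pics/ov2_e.png

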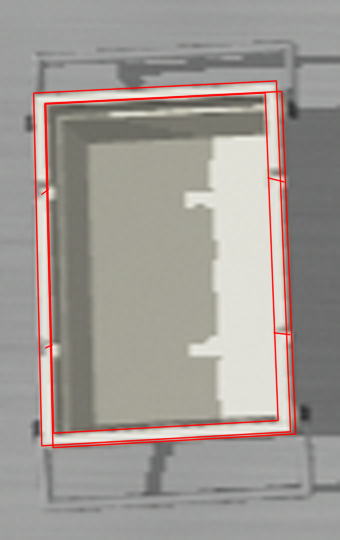

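```bash
cat >> h.py <<'E'
import pickle
def snap(tag):
    st=sensors.read_state();im,d=optics.grab_frame('wrist')
    cv2.imwrite(f"pics/{tag}.png",im[:,:,::-1]);pickle.dump((st,d),open(f"pics/{tag}.pkl","wb"))
    return st
E
python3 - <<'E'
from h import *
R=full_R(-.092);o=np.array([603,-216,84])
rot=np.c_[-R[:,0],R[:,1],-R[:,2]]
p=o+R@np.array([10,0,85+190.])
print(p,ctrl.solve_ik(p,rot))
ctrl.move_ptp(p,rot)
st=snap('w1');print(st['t'],st['eef_pos'],st['q'])
E
```

```text
[ 483.23344191 -204.95028412  331.50530366] [-0.72493157 -0.2259033   1.88480676  0.31709151  1.09869524 -2.29372564]
2.9917 [ 483.44129568 -204.41013417  331.42864462] [-0.72390648 -0.22577243  1.88481977  0.31720151  1.09881822 -2.29361892]
```

View pics/w1.png

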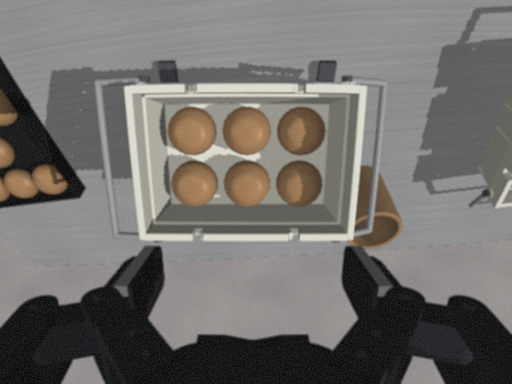

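```bash
cat > edge.py <<'E'
from h import *
from scipy.optimize import least_squares
def rect(a,b,z):
    c=np.array([(-a,-b,z),(a,-b,z),(a,b,z),(-a,b,z)],float)
    return [(c[i],c[(i+1)%4]) for i in range(4)]
def samples():
    S=[];T=[];O=[]
    for (a,b,o) in [(82.5,120,1),(74.5,112,-1)]:
        for p,q in rect(a,b,85.):
            for s in np.linspace(.06,.94,45):
                x=p+s*(q-p)
                if abs(abs(x[0])-78)<6 and abs(abs(x[1])-53)<14: continue
                if abs(x[1])>110 and abs(x[0])<70 and False: continue
                S.append(x);T.append((q-p)/np.linalg.norm(q-p))
                n=np.array([x[0]/abs(x[0]),0,0]) if abs(q-p)[1]>1 else np.array([0,x[1]/abs(x[1]),0])
                O.append(n*o)
    return np.array(S),np.array(T),np.array(O)
def RR(v):  # v: x y z yaw tilt roll
    return Rn.from_euler('ZYX',[v[3],-v[4],v[5]]).as_matrix()
def track(im,name,st,v0,free,iters=12,win=9):
    g=cv2.GaussianBlur(im.astype(np.float32).mean(2),(0,0),.8)
    S,T,O=samples();v=np.array(v0,float);free=list(free)
    for it in range(iters):
        w=win if it<6 else 4
        X=S@RR(v).T+v[:3]
        p=proj(name,X,st);pt=proj(name,X+O@RR(v).T,st)
        n=pt-p;n/=np.linalg.norm(n,axis=1,keepdims=True)
        ks=np.arange(-w,w+.01,.25)
        def samp(k): 
            u=(p+k*n).astype(np.float32)
            return cv2.remap(g,u[:,0].reshape(1,-1),u[:,1].reshape(1,-1),cv2.INTER_LINEAR)[0]
        prof=np.array([samp(k) for k in ks])     # going outward from bright rim: bright->dark
        gr=prof[4:]-prof[:-4]; kk=(ks[4:]+ks[:-4])/2
        gr2=-gr-0.5*abs(kk)[:,None]
        i=gr2.argmax(0);k=kk[i];st_=-gr[i,np.arange(len(k))]
        ok=(st_>12)&(abs(k)<w-.6)
        tgt=(p+k[:,None]*n)[ok];nn=n[ok];SS=S[ok]
        def f(u):
            vv=v.copy();vv[free]=u*np.array([1,1,1,.01,.01,.01])[free]
            return ((proj(name,SS@RR(vv).T+vv[:3],st)-tgt)*nn).sum(1)
        s=least_squares(f,v[free]/np.array([1,1,1,.01,.01,.01])[free],loss='soft_l1',f_scale=.5)
        v[free]=s.x*np.array([1,1,1,.01,.01,.01])[free]
    return v,ok.sum(),len(S),np.sqrt(np.mean(np.clip(s.fun,-2,2)**2))
E
python3 - <<'E'
from edge import *
from ov import draw
st,d=pickle.load(open('pics/w1.pkl','rb'));im=cv2.imread('pics/w1.png')
v0=[603,-216,84,-.092,np.radians(28),0]
a=track(im,'wrist',st,v0,range(4));print(a)
b=track(im,'wrist',st,v0,range(6));print(b)
x0,x1,y0,y1=90,400,60,260
big=cv2.resize(im[y0:y1,x0:x1],None,fx=2.5,fy=2.5,interpolation=cv2.INTER_CUBIC)
draw(big,'wrist',a[0][:4],np.radians(28),st=st,sc=2.5,off=(x0,y0));cv2.imwrite('pics/w1o.png',big)
for n in('scene','top'):
    x0,x1,y0,y1=dict(scene=(85,245,145,265),top=(270,420,140,240))[n]
    big=cv2.resize(cv2.imread(f"pics/{n}0.png")[y0:y1,x0:x1],None,fx=4,fy=4,interpolation=cv2.INTER_CUBIC)
    draw(big,n,a[0][:4],np.radians(28),sc=4,off=(x0,y0));cv2.imwrite(f'pics/w1_{n}.png',big)
    print(n,track(cv2.imread(f"pics/{n}0.png"),n,None,a[0],range(4),win=3))
E
```

```text
(array([ 6.01732513e+02, -2.22737923e+02,  7.89634884e+01, -9.13858578e-02,
        4.88692191e-01,  0.00000000e+00]), np.int64(315), 316, np.float64(0.38853281210946944))
(array([ 6.02291073e+02, -2.22752943e+02,  7.91728230e+01, -9.10604186e-02,
        4.96873005e-01,  1.00861926e-03]), np.int64(316), 316, np.float64(0.38896227826801333))
scene (array([ 5.51462920e+02, -2.35515125e+02,  1.07244067e+01, -9.32916710e-02,
        4.88692191e-01,  0.00000000e+00]), np.int64(61), 316, np.float64(0.5014970087583887))
top (array([ 6.00150612e+02, -2.22431809e+02,  8.09417832e+01, -9.01292031e-02,
        4.88692191e-01,  0.00000000e+00]), np.int64(314), 316, np.float64(0.2920148329581937))
```

View pics/w1o.png

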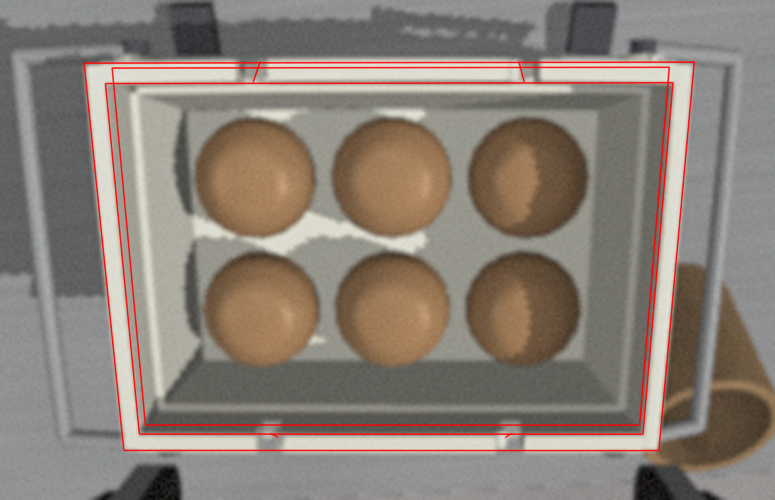

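View pics/w1_scene.png

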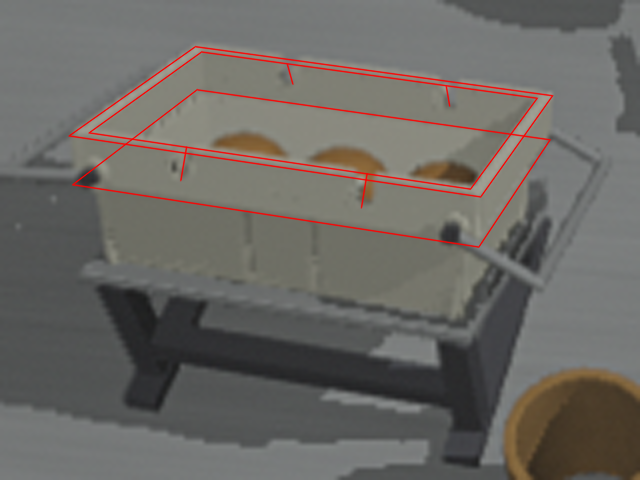

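View pics/w1_top.png

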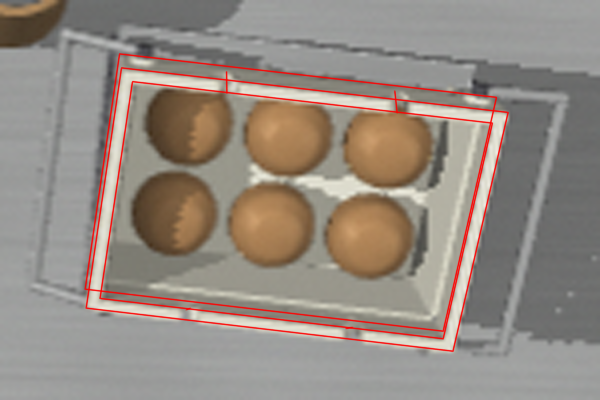

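Run:
```python
from edge import *
v=np.array([601.7,-222.7,79.0,-.0914,np.radians(28),0])
R=RR(v)
for n in('w1','top0','scene0'):
    if n=='w1': st,d=pickle.load(open('pics/w1.pkl','rb'));w=cloud('wrist',d,st)
    else: w=cloud(n[:-1],np.load(f'pics/{n}.npy'))
    L=(w.reshape(-1,3)-v[:3])@R
    for nm,m in dict(xm=(abs(L[:,0]+78.5)<2.5)&(abs(L[:,1])<100),xp=(abs(L[:,0]-78.5)<2.5)&(abs(L[:,1])<100),ym=(abs(L[:,1]+116)<2.5)&(abs(L[:,0])<70),yp=(abs(L[:,1]-116)<2.5)&(abs(L[:,0])<70)).items():
        m=m&(abs(L[:,2]-85)<12);print(n,nm,m.sum(),np.round(np.median(L[m,2]),2))
    # bail points
    if n=='w1':
        for s in(1,-1):
            m=(abs(L[:,0])<70)&(s*L[:,1]>128)&(s*L[:,1]<190)&(L[:,2]>20)
            Q=L[m];print('bail',s,len(Q),np.round(np.median(Q,0),1),np.round(np.percentile(Q[:,1:],[10,90],axis=0),1))
```

```text
w1 xm 1006 85.2
w1 xp 707 85.47
w1 ym 627 85.41
w1 yp 628 85.42
bail 1 808 [ -6.6 153.3  43. ] [[150.9  40.9]
 [156.9  44.2]]
bail -1 919 [  -3.7 -158.2   59.7] [[-161.8   57.5]
 [-155.9   61. ]]
top0 xm 133 86.14
top0 xp 156 86.6
top0 ym 106 86.55
top0 yp 115 86.34
scene0 xm 156 82.68
scene0 xp 168 84.51
scene0 ym 49 86.05
scene0 yp 52 87.28
```

```bash
cat > task.py <<'E'
from h import *
FO=np.array([601.6,-222.7,79.3]);FR=full_R(-.0912)
def W(p): return FO+FR@np.asarray(p,float)
def trot(al):  # tool outward tilt al (rad) toward +y tote
    z=-(np.cos(al)*FR[:,2]+np.sin(al)*FR[:,1]); y=np.cos(al)*FR[:,1]-np.sin(al)*FR[:,2]
    return np.c_[np.cross(y,z),y,z]
def bar(s,th): return np.array([0,s*(106+54*np.cos(th)),62+54*np.sin(th)])
def tcp_at(pt,al,dz): # tcp so that local point pt lies dz ahead along tool z
    R=trot(al);return W(pt)-R[:,2]*dz,R
def path(s,th0,th1,a0,a1,n):
    return [(th,s*a) for th,a in zip(np.linspace(th0,th1,n),np.linspace(a0,a1,n))]
E
python3 - <<'E'
from task import *
r=np.radians
for s,t0 in ((1,-25),(-1,-6.9)):
  for a0 in (40,25,0):
    print(s,a0,[None if (q:=ctrl.solve_ik(*tcp_at(bar(s,th),al,13))) is None else np.round(q,1).tolist() for th,al in path(s,r(t0),r(157),r(a0),0,5)])
    q=ctrl.solve_ik(*tcp_at(bar(s,r(t0)),s*r(a0),83));print('pre',q)
for n in('top0','scene0'):
    w=cloud(n[:-1],np.load(f'pics/{n}.npy'));L=w.reshape(-1,3)
    m=(L[:,0]>660)&(L[:,1]>-110)&(L[:,1]<90)&(L[:,2]>100)&(L[:,2]<125)&(L[:,0]<850);print('core',m.sum(),np.median(L[m],0),L[m].min(0),L[m].max(0))
E
```

```text
1 40 [[0.1, 0.4, 1.8, -1.1, 0.9, -0.5], [0.0, 0.2, 1.9, -0.9, 0.8, -0.8], [-0.1, 0.1, 2.0, -0.5, 0.7, -1.2], [-0.4, 0.0, 2.0, -0.1, 0.6, -1.7], [-0.5, 0.1, 2.0, 0.3, 0.7, -2.2]]
pre [ 0.19729846  0.31681983  1.82228615 -0.97904732  1.04664797 -0.56116764]
1 25 [[-0.0, 0.3, 1.9, -0.8, 0.7, -0.8], [-0.1, 0.1, 2.0, -0.6, 0.6, -1.1], [-0.2, 0.0, 2.0, -0.3, 0.6, -1.5], [-0.4, 0.0, 2.0, 0.1, 0.6, -1.9], [-0.5, 0.1, 2.0, 0.3, 0.7, -2.2]]
pre [ 0.04165095  0.13767464  1.92834462 -0.73074087  0.7924495  -0.8758165 ]
1 0 [[-0.3, 0.2, 2.0, 0.2, 0.5, -1.9], [-0.3, 0.1, 2.0, 0.2, 0.6, -1.9], [-0.4, 0.0, 2.0, 0.2, 0.7, -2.0], [-0.5, 0.0, 2.0, 0.3, 0.7, -2.1], [-0.5, 0.1, 2.0, 0.3, 0.7, -2.2]]
pre [-0.32346396  0.00375309  1.99651164  0.17462428  0.67128286 -1.91395627]
-1 40 [None, None, [-1.0, 0.3, 1.6, 0.6, 1.2, -2.8], [-0.9, 0.2, 1.8, 0.6, 1.0, -2.7], [-0.7, 0.2, 1.9, 0.4, 0.7, -2.5]]
pre None
-1 25 [None, [-1.0, 0.4, 1.6, 0.6, 1.2, -2.8], [-0.9, 0.3, 1.7, 0.6, 1.1, -2.7], [-0.8, 0.2, 1.8, 0.5, 0.9, -2.6], [-0.7, 0.2, 1.9, 0.4, 0.7, -2.5]]
pre None
-1 0 [[-0.9, 0.3, 1.7, 0.5, 0.8, -2.6], [-0.9, 0.3, 1.7, 0.5, 0.8, -2.6], [-0.9, 0.2, 1.8, 0.4, 0.9, -2.6], [-0.8, 0.1, 1.8, 0.4, 0.8, -2.5], [-0.7, 0.2, 1.9, 0.4, 0.7, -2.5]]
pre [-0.91804181  0.20418054  1.73966736  0.45484549  0.90478032 -2.62888482]
core 284 [736.98493751 -43.07909676 109.33758523] [693.38336226 -87.03230982 100.17438426] [ 7.81490670e+02 -7.25246698e-01  1.16158225e+02]
core 485 [743.69123047 -42.05601526 109.40092897] [ 660.26731684 -109.6779129   100.01187199] [783.88738735   0.96347742 114.06492526]
```

```bash
cat > left.py <<'E'
from task import *
r=np.radians
def T(): 
    s=sensors.read_state();return round(s['t'],2),np.round(s['force'],1),round(s['grip_width'],1)
a0=r(35)
ctrl.gripper_to(32,force=25)
ctrl.move_ptp(*tcp_at(bar(1,r(-25)),a0,13+60)); print('pre',T())
p,R=tcp_at(bar(1,r(-25)),a0,13)
print(ctrl.move_l(p,R,vel=120,threshold=12)); snap('l0'); print(T())
E
python3 left.py
```

```text
pre (5.07, array([-0.9, -1.5,  0.2]), 31.9)
False
(5.77, array([ 0.6,  0.1, -0.2]), 32.1)
```

View pics/l0.png

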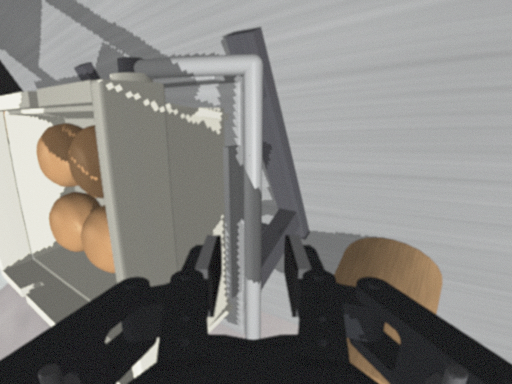

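```bash
cat > left2.py <<'E'
from left_fn import *
E
cat > left_fn.py <<'E'
from task import *
r=np.radians
def T(): 
    s=sensors.read_state();return round(s['t'],2),np.round(s['force'],1),round(s['grip_width'],1)
def swing(s,th0,th1,a0,a1,n,rotf=lambda R:R):
    for th,al in path(s,th0,th1,a0,a1,n)[1:]:
        p,R=tcp_at(bar(s,th),al,13)
        h=ctrl.move_l(p,rotf(R),vel=130,threshold=40); print(round(np.degrees(th)),h,T())
        if h: break
E
python3 - <<'E'
from left_fn import *
ctrl.gripper_to(0,force=25);print(T())
swing(1,r(-25),r(155),r(35),0,10)
snap('l1')
E
```

```text
(6.1, array([-0.9, -1.7,  2.3]), 6.9)
-5 False (6.4, array([ 0.5, -0.2,  0.3]), 6.8)
15 False (6.7, array([0.6, 4.8, 0.8]), 6.6)
35 False (7.0, array([-4.8, 13.6,  6.7]), 6.9)
55 False (7.31, array([-8.1, 11.4, 12.7]), 6.6)
75 False (7.64, array([-8. ,  5.2, 12.9]), 6.7)
95 False (7.98, array([-1.4, -1.3,  5.8]), 6.9)
115 False (8.32, array([ 2.5, -0.9,  2.8]), 6.5)
135 False (8.63, array([ 4. , -1. ,  1.2]), 6.5)
155 False (8.93, array([ 3.8, -0.5,  1.7]), 6.9)
```

View pics/l1.png

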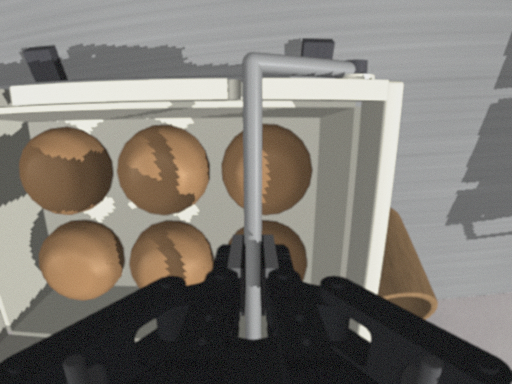

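```bash
cat >> left_fn.py <<'E'
def press(s,rotf=lambda R:R,zend=74.5,dx=0):
    R=rotf(trot(0))
    ctrl.gripper_to(26)
    st=sensors.read_state();p=np.array(st['eef_pos'])
    ctrl.move_l(p-R[:,2]*35,R,vel=150)
    ctrl.gripper_to(0,force=60); print('closed',T())
    at=lambda y,z:W([dx,s*y,z+25])
    ctrl.move_l(at(55.5,98),R,vel=100)
    F0=sensors.read_state()['force']
    for z in (85,82,80,78,76.5,75.5,zend):
        h=ctrl.move_l(at(55.5 if z>80 else 54,z),R,vel=40,threshold=30)
        s_=sensors.read_state();f=(s_['force']-F0)@FR
        print(z,h,round(s_['t'],2),'F local',np.round(f,1),'tip local',np.round((s_['eef_pos']+25*s_['eef_rot'][:,2]-FO)@FR,1))
        if h: break
E
python3 - <<'E'
from left_fn import *
press(1)
st=sensors.read_state();R=trot(0)
ctrl.move_l(st['eef_pos']-R[:,2]*75,R,vel=200)
snap('l2');print(T())
E
```

```text
closed (10.06, array([-0.1, -0.3, -0.3]), 0.3)
85 False 10.78 F local [-0.8 -1.7  5.8] tip local [ 0.6 55.  85.2]
82 False 11.03 F local [ 0.7 -3.   2.5] tip local [ 0.4 55.  82.1]
80 False 11.28 F local [ 0.4 -1.1  1.2] tip local [-0.2 54.3 79.7]
78 False 11.53 F local [ 0.4 -1.3  1. ] tip local [-0.8 54.5 77.5]
76.5 False 11.78 F local [-0.3  0.2  0.8] tip local [-0.3 54.2 76.4]
75.5 False 12.03 F local [-2.4  0.1  9. ] tip local [-0.2 54.2 76. ]
74.5 False 12.28 F local [-5.1  0.2 18.4] tip local [-0.1 54.1 75.7]
(12.87, array([-0.3,  0.3, -0.5]), 0.0)
```

View pics/l2.png

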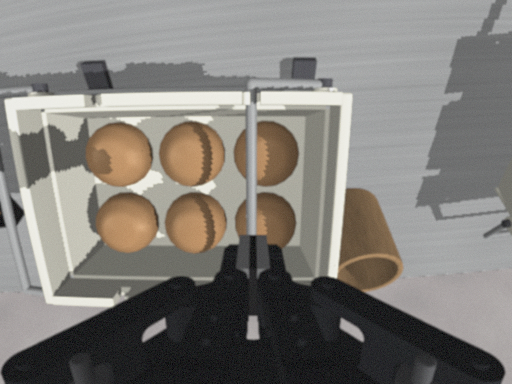

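```bash
cat >> left_fn.py <<'E'
def barz(tag):
    st,d=pickle.load(open(f'pics/{tag}.pkl','rb'));L=(cloud('wrist',d,st).reshape(-1,3)-FO)@FR
    m=(abs(abs(L[:,0])-78.5)<2.5)&(abs(L[:,1])<100)&(abs(L[:,2]-85)<5);print('rim',m.sum(),np.median(L[m,2]))
    for s in(1,-1):
        for a,b in((-70,-35),(-35,0),(0,35),(35,70)):
            m=(L[:,0]>a)&(L[:,0]<b)&(abs(L[:,1]*s-55)<14)&(L[:,2]>62)&(L[:,2]<100)
            if m.sum()>15:
                z=np.percentile(L[m,2],75);k=m&(L[:,2]>z-2);print(s,(a,b),m.sum(),'y',np.round(np.median(L[m,1]),1),'z',np.round(z,1))
E
python3 - <<'E'
from left_fn import *
barz('l1');barz('l2')
R=trot(0)
for rf,nm in((R,'n'),(None,'f')):
  for a0 in(0,15,35):
    f=(lambda R:R) if nm=='n' else (lambda R:R@np.diag([-1,-1,1.]))
    for dz in (73,13):
        p,Rr=tcp_at(bar(-1,r(-6.9)),-r(a0),dz);q=ctrl.solve_ik(p,f(Rr));print(nm,a0,dz,q)
    p,Rr=tcp_at(bar(-1,r(155)),0,13);print(ctrl.solve_ik(p,f(Rr)))
E
```

```text
rim 4296 85.04405013514179
1 (-70, -35) 1573 y 56.9 z 89.2
1 (-35, 0) 2213 y 56.4 z 90.0
1 (0, 35) 976 y 56.8 z 89.3
1 (35, 70) 161 y 57.1 z 89.0
rim 2363 85.013369825481
1 (-70, -35) 561 y 52.9 z 76.0
1 (-35, 0) 509 y 52.8 z 76.0
1 (0, 35) 292 y 52.7 z 76.0
n 0 73 [-0.91148294  0.2227214   1.73755368  0.45871131  0.88735217 -2.63116621]
n 0 13 [-0.87389377  0.33810534  1.71529116  0.4853952   0.78892434 -2.64727756]
[-0.74158758  0.17449296  1.86140511  0.42892691  0.75254118 -2.48451015]
n 15 73 [-1.01189084  0.36568719  1.57618202  0.59185966  1.18850016 -2.78047852]
n 15 13 [-0.96021806  0.44779077  1.58088822  0.61749181  1.09020259 -2.79194133]
[-0.74158758  0.17449296  1.86140511  0.42892691  0.75254118 -2.48451015]
n 35 73 None
n 35 13 None
[-0.74158758  0.17449296  1.86140511  0.42892691  0.75254118 -2.48451015]
f 0 73 [-0.91148294  0.2227214   1.73755368  0.45871131  0.88735217  0.51042644]
f 0 13 [-0.87389377  0.33810534  1.71529116  0.4853952   0.78892434  0.49431509]
[-0.74158758  0.17449296  1.86140511  0.42892691  0.75254118  0.6570825 ]
f 15 73 [-1.01189084  0.36568719  1.57618202  0.59185966  1.18850016  0.36111414]
f 15 13 [-0.96021806  0.44779077  1.58088822  0.61749181  1.09020259  0.34965132]
[-0.74158758  0.17449296  1.86140511  0.42892691  0.75254118  0.6570825 ]
f 35 73 [-1.08256898  0.61212189  1.31737997  0.68911918  1.5691247   0.29200105]
f 35 13 [-1.02672403  0.64601683  1.36450586  0.71148179  1.47402067  0.27914519]
[-0.74158758  0.17449296  1.86140511  0.42892691  0.75254118  0.6570825 ]
```

Run:
```python
from left_fn import *
F=lambda R:R@np.diag([-1,-1,1.])
a0=r(30);th0=r(-6.9)
ctrl.gripper_to(32,force=25)
p,R=tcp_at(bar(-1,th0),-a0,13+65); ctrl.move_ptp(p,F(R));print('pre',T())
p,R=tcp_at(bar(-1,th0),-a0,13); print(ctrl.move_l(p,F(R),vel=120,threshold=12),T()); snap('r0')
```

```text
pre (15.43, array([ 1. , -0.1,  0.1]), 32.0)
False (16.12, array([ 0.1, -0.3,  0.8]), 31.8)
```

View pics/r0.png

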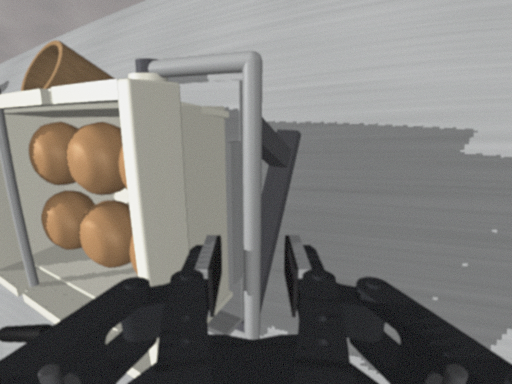

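The right bar runs through the middle of the open jaws (column about 252, pads at 215 and 290). I'll close the jaws, swing it in, press it down and check.

Run:
```python
from left_fn import *
F=lambda R:R@np.diag([-1,-1,1.])
ctrl.gripper_to(0,force=25);print(T())
swing(-1,r(-6.9),r(155),r(30),0,9,F)
snap('r1');barz('r1')
```

```text
(16.5, array([1.4, 0.9, 1. ]), 7.0)
13 False (16.8, array([-0.4, -2. ,  1.9]), 6.7)
34 False (17.1, array([-2.1, -4.4,  3.1]), 7.0)
54 False (17.4, array([-6.5, -5.1,  6.2]), 6.5)
74 False (17.7, array([-6.6, -3. ,  7.8]), 7.0)
94 False (18.0, array([-5.5,  1.6,  9.3]), 6.8)
115 False (18.3, array([2.7, 2.2, 5.3]), 6.8)
135 False (18.6, array([4. , 2.7, 4.2]), 6.8)
155 False (18.9, array([4.6, 1. , 2.9]), 7.0)
rim 4301 85.07302662227453
1 (-70, -35) 312 y 50.2 z 75.6
1 (-35, 0) 903 y 50.4 z 75.7
1 (0, 35) 1119 y 50.3 z 75.7
1 (35, 70) 1328 y 50.2 z 75.8
-1 (-70, -35) 168 y -56.9 z 88.1
-1 (-35, 0) 966 y -57.4 z 88.4
-1 (0, 35) 2201 y -56.5 z 89.5
-1 (35, 70) 1554 y -57.0 z 88.4
```

View pics/r1.png

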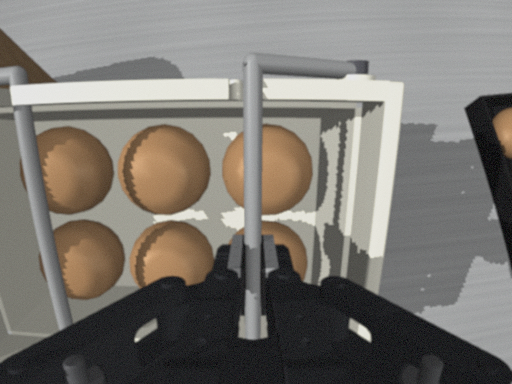

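Run:
```python
from left_fn import *
F=lambda R:R@np.diag([-1,-1,1.])
press(-1,F)
st=sensors.read_state();R=F(trot(0))
ctrl.move_l(st['eef_pos']-R[:,2]*75,R,vel=200)
snap('r2');barz('r2');print(T())
# IK options for empty grasp / stack
ye=1.651; xe=np.array([np.cos(ye),np.sin(ye),0]); c=np.array([606.5,234,0])
for sd in(1,-1):
  for fl in(1,-1):
    z=np.array([0,0,-1.]);y=fl*xe;Rg=np.c_[np.cross(y,z),y,z]
    p=c+sd*78.5*xe+[0,0,80]
    print('grasp',sd,fl,np.round(ctrl.solve_ik(p,Rg) if ctrl.solve_ik(p,Rg) is not None else [0],2))
for sd in(1,-1):
  for fl in(1,-1):
    z=-FR[:,2];y=fl*FR[:,0];Rg=np.c_[np.cross(y,z),y,z]
    for h in(156,220):
        q=ctrl.solve_ik(W([sd*78.5,0,h]),Rg)
        print('stack',sd,fl,h,np.round(q if q is not None else [0],2))
```

```text
closed (20.02, array([-0. , -0.7,  0.7]), 0.2)
85 False 20.74 F local [0.6 2.8 5. ] tip local [  0.4 -55.4  85.2]
82 False 20.99 F local [1.5 4.  3.8] tip local [  0.2 -54.9  82. ]
80 False 21.24 F local [ 0.7  0.4 -0.3] tip local [ -0.1 -54.2  79.8]
78 False 21.49 F local [ 1.6  1.9 -0.8] tip local [ -0.5 -54.   77.5]
76.5 False 21.74 F local [1.  0.4 0.3] tip local [ -0.  -54.2  76.4]
75.5 False 21.99 F local [-2.2  1.8  7.9] tip local [  0.1 -54.2  76.1]
74.5 False 22.24 F local [-3.4  3.6 15.1] tip local [  0.2 -54.1  75.9]
rim 2368 84.93521163754774
1 (-70, -35) 403 y 51.1 z 75.9
1 (-35, 0) 433 y 50.9 z 75.8
1 (0, 35) 516 y 51.1 z 75.9
1 (35, 70) 563 y 51.0 z 75.7
-1 (-35, 0) 312 y -53.0 z 75.7
-1 (0, 35) 512 y -53.1 z 76.0
-1 (35, 70) 549 y -53.1 z 75.9
(22.82, array([ 0. ,  0.8, -0.1]), 0.1)
grasp 1 1 [ 0.35  0.59  1.4  -0.    1.15 -1.3 ]
grasp 1 -1 [ 0.35  0.59  1.4  -0.    1.15  1.84]
grasp -1 1 [ 0.11  0.51  1.53 -0.    1.1  -1.54]
grasp -1 -1 [ 0.11  0.51  1.53 -0.    1.1   1.6 ]
stack 1 1 156 [-0.6   0.1   1.75  0.3   0.89 -0.65]
stack 1 1 220 [-0.63 -0.02  1.74  0.29  1.01 -0.64]
stack 1 -1 156 [-0.6   0.1   1.75  0.3   0.89  2.49]
stack 1 -1 220 [-0.63 -0.02  1.74  0.29  1.01  2.5 ]
stack -1 1 156 [-0.78 -0.09  2.11  0.43  0.79 -0.94]
stack -1 1 220 [-0.83 -0.25  2.1   0.4   0.95 -0.92]
stack -1 -1 156 [-0.78 -0.09  2.11  0.43  0.79  2.2 ]
stack -1 -1 220 [-0.83 -0.25  2.1   0.4   0.95  2.22]
```

View pics/r2.png

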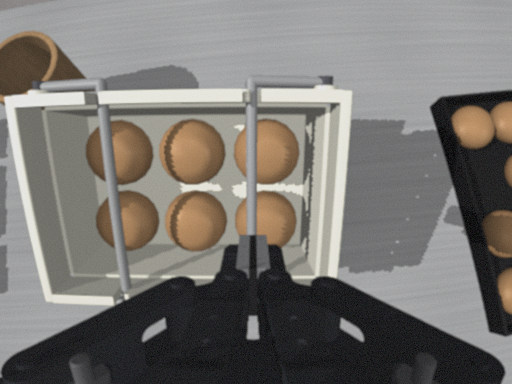

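```bash
cat > e1.py <<'E'
from left_fn import *
from edge import track
from ov import draw
ye=1.651; xe=np.array([np.cos(ye),np.sin(ye),0]); c=np.array([606.5,234,0])
z=np.array([0,0,-1.]);y=xe;Rg=np.c_[np.cross(y,z),y,z]
p=c-40*xe+[0,0,300]
st=sensors.read_state();ctrl.move_l(st['eef_pos']+[0,0,60],vel=250)
ctrl.move_ptp(p,Rg)
ctrl.gripper_to(36,force=90)
st=snap('e1');print(T())
im=cv2.imread('pics/e1.png')
a=track(im,'wrist',st,[606.5,234,0,1.651,0,0],[0,1,2,3]);print(a)
a2=track(im,'wrist',st,[606.5,234,0,1.651,0,0],[0,1,3]);print(a2)
t0=cv2.imread('pics/top0.png');print(track(t0,'top',None,[606.5,234,0,1.651,0,0],[0,1,3],win=3))
draw(im,'wrist',a2[0][:4],0,st=st,sc=1);cv2.imwrite('pics/e1o.png',im)
E
python3 e1.py
```

```text
(25.61, array([0.8, 0.5, 0. ]), 36.0)
(array([607.36153459, 233.62958696,  -1.0452508 ,   1.64934215,
         0.        ,   0.        ]), np.int64(287), 316, np.float64(0.39225281630532255))
(array([607.42602588, 233.53341127,   0.        ,   1.64938374,
         0.        ,   0.        ]), np.int64(287), 316, np.float64(0.43898634174801415))
(array([605.70994896, 233.7956268 ,   0.        ,   1.648883  ,
         0.        ,   0.        ]), np.int64(287), 316, np.float64(0.28457931221050103))
```

View pics/e1o.png

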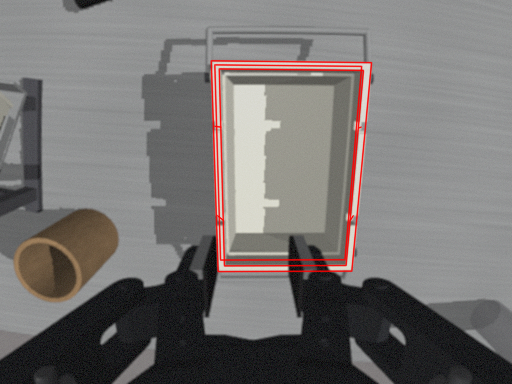

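```bash
cat > e2.py <<'E'
from left_fn import *
ye=1.6493; xe=np.array([np.cos(ye),np.sin(ye),0]); c=np.array([607.0,233.6,0])
z=np.array([0,0,-1.]);y=xe;Rg=np.c_[np.cross(y,z),y,z]
g=c-78.5*xe
ctrl.move_ptp(g+[0,0,150],Rg)
print(ctrl.move_l(g+[0,0,86],Rg,vel=120,threshold=12),T())
snap('e2')
ctrl.gripper_to(0,force=100);print(T())
ctrl.hold(.2)
print(ctrl.move_l(g+[0,0,100],Rg,vel=40),T())
snap('e3')
E
python3 e2.py
```

```text
False (26.96, array([ 0.7, -0.2,  0.1]), 36.0)
(27.38, array([-0.3,  0.2,  5.8]), 5.7)
False (28.08, array([-0.5, -0.5, -3.6]), 5.6)
```

View pics/e3.png

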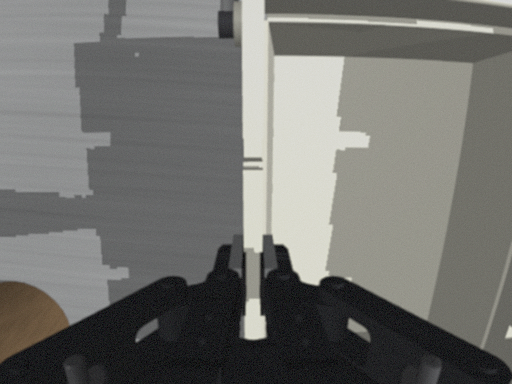

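```bash
cat > e3.py <<'E'
from left_fn import *
from edge import track,RR
ye=1.6493; xe=np.array([np.cos(ye),np.sin(ye),0]); c=np.array([607.0,233.6,0])
z=np.array([0,0,-1.]);y=xe;Rg=np.c_[np.cross(y,z),y,z]
g=c-78.5*xe
ctrl.move_l(g+[0,0,330],Rg,vel=150)
ctrl.hold(.3)
st=snap('e4');print(T())
im,d=optics.grab_frame('top');cv2.imwrite('pics/top4.png',im[:,:,::-1]);np.save('pics/top4.npy',d)
im,d=optics.grab_frame('scene');cv2.imwrite('pics/scene4.png',im[:,:,::-1]);np.save('pics/scene4.npy',d)
E
python3 e3.py; cp pics/top4.png pics/top4v.png
```

```text
(30.17, array([-0.7, -0.6, -3.3]), 5.8)
```

View pics/top4.png

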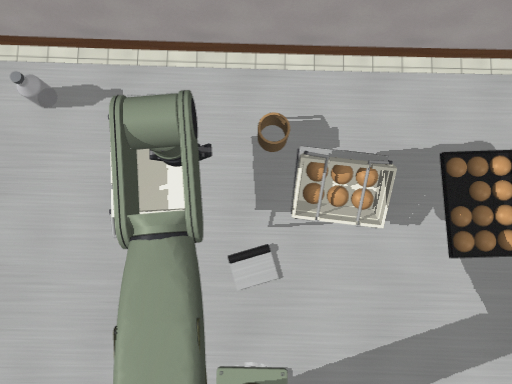

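View pics/scene4.png

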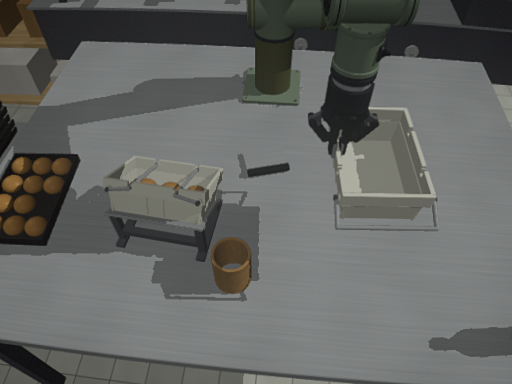

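Run:
```python
from h import *
ye=1.6493
def plane(Q):
    for _ in range(5):
        c=Q.mean(0);u,s,vt=np.linalg.svd(Q-c,full_matrices=False);n=vt[2];r=(Q-c)@n;Q=Q[abs(r)<max(1.5,2*r.std())]
    return n*np.sign(n[2]),c,len(Q)
for tag in('e2','e3','e4'):
    st,d=pickle.load(open(f'pics/{tag}.pkl','rb'));w=cloud('wrist',d,st).reshape(-1,3)
    R=st['eef_rot'];N=np.c_[-R[:,0],R[:,1],-R[:,2]]  # tote-like axes: x_e = tool y -> use local: X=tooly, Y=tool x? 
    L=(w-st['eef_pos'])@R  # tool frame: y=x_e, x=y_e*? , z down
    # floor: tool y from 25..120, tool x 0..90, z about 75..90
    m=(L[:,1]>30)&(L[:,1]<125)&(L[:,0]>20)&(L[:,0]<85)&(L[:,2]>70)&(L[:,2]<105)
    n,c,k=plane(L[m]);print(tag,'floor n(tool)',np.round(n,4),c.round(1),k)
    m=(abs(L[:,1])<3)&(L[:,0]>25)&(L[:,0]<110)&(abs(L[:,2])<12);Q=L[m];print('rim z',np.polyfit(Q[:,0],Q[:,2],1).round(4),len(Q))
    # rim lateral edges
    m=(abs(L[:,1])<12)&(L[:,0]>30)&(L[:,0]<105)&(abs(L[:,2])<5)
    Q=L[m]
    for a in(30,50,70,90):
        k=m&(L[:,0]>a)&(L[:,0]<a+20);print(a,'rim y range',np.percentile(L[k,1],[3,97]).round(1),end=' ')
    print()
```

```text
e2 floor n(tool) [ 1.2e-03 -1.0e-04  1.0e+00] [53.6 76.5 83.4] 13547
rim z [-0.0091  3.2368] 3098
30 rim y range [-3.8  3.8] 50 rim y range [-4.   3.6] 70 rim y range [-3.9  3.8] 90 rim y range [-4.1  3.8] 
e3 floor n(tool) [ 8.0e-04 -6.7e-03  1.0e+00] [53.6 76.4 84.3] 13417
rim z [-0.0081  3.6058] 3076
30 rim y range [-3.8  3.8] 50 rim y range [-3.6  4. ] 70 rim y range [-3.9  3.9] 90 rim y range [-3.8  3.8] 
e4 floor n(tool) [ 0.0017 -0.0067  1.    ] [53.6 76.4 84.3] 13379
rim z [-0.0089  3.6471] 3088
30 rim y range [-3.9  3.8] 50 rim y range [-3.6  4. ] 70 rim y range [-3.9  3.9] 90 rim y range [-3.8  3.8]
```

```bash
cat > st.py <<'E'
from left_fn import *
def stackpose(h,xc=-1.5,yc=0,phi=-.006,dz=87.3,dyaw=0):
    # h = underside height of empty tote above the full tote's underside
    y=FR[:,0];z=-FR[:,2];R0=np.c_[np.cross(y,z),y,z]
    R=R0@Rn.from_euler('x',phi).as_matrix()@Rn.from_euler('z',dyaw).as_matrix()
    b=np.array([0,78.5,dz+.4])   # tote base centre in tool frame
    return W([xc,yc,h])-R@b,R
E
python3 - <<'E'
from st import *
for h in(76,86,150,180): print(h,stackpose(h)[0].round(1),ctrl.solve_ik(*stackpose(h)))
ctrl.move_ptp(*stackpose(170));print(T())
snap('s1')
for n in('top','scene'):
    im,d=optics.grab_frame(n);cv2.imwrite(f'pics/{n}5.png',im[:,:,::-1]);np.save(f'pics/{n}5.npy',d)
E
```

```text
76 [ 454.5 -209.2  185.6] [-0.78864279 -0.11597812  2.11463194  0.4387542   0.80060242 -0.9512334 ]
86 [ 449.8 -208.8  194.4] [-0.79704371 -0.14120653  2.11527908  0.43214733  0.82613181 -0.94655428]
150 [ 419.9 -206.1  251. ] [-0.85547611 -0.29241978  2.10571692  0.40232449  0.9955554  -0.92832406]
180 [ 405.9 -204.8  277.4] [-0.88594885 -0.35581698  2.09320633  0.39496985  1.07709037 -0.92604872]
(31.81, array([-0.2, -0.9, -4.2]), 5.8)
```

View pics/scene5.png

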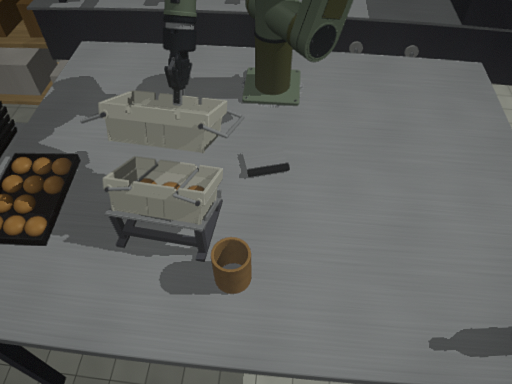

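View pics/top5.png

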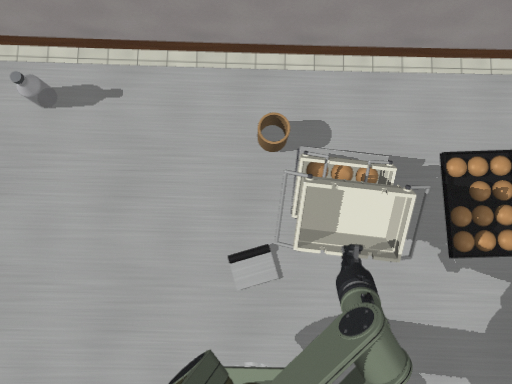

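View pics/s1.png

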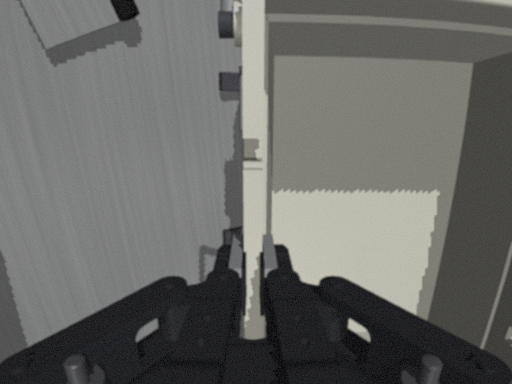

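Run:
```python
from st import *
from edge import track,RR
from ov import draw
im=cv2.imread('pics/top5.png')
exp=np.r_[W([-1.5,0,170]),-.0912,np.radians(28),0]
for fr in ([0,1,3],[0,1,2,3],range(6)):
    a=track(im,'top',None,exp,fr,win=4);v=a[0]
    print(np.round(v,4),a[1:]);
    L=(v[:3]-FO)@FR;print(' local base',L.round(1),'rel axes',(FR.T@RR(v)).round(4)[[2,2,0],[0,1,1]])
    # relative to full as seen by top
    FR2=full_R(-.0901);print(' rel to top-tracked full',((v[:3]-[600.15,-222.43,80.94])@FR2).round(1))
x0,x1,y0,y1=270,440,130,275
big=cv2.resize(im[y0:y1,x0:x1],None,fx=4,fy=4,interpolation=cv2.INTER_CUBIC)
draw(big,'top',v[:4],v[4],sc=4,off=(x0,y0));cv2.imwrite('pics/top5o.png',big)
st,d=pickle.load(open('pics/s1.pkl','rb'));w=cloud('wrist',d,st).reshape(-1,3);L=(w-st['eef_pos'])@st['eef_rot']
m=(L[:,1]>30)&(L[:,1]<125)&(L[:,0]>20)&(L[:,0]<85)&(L[:,2]>70)&(L[:,2]<105);Q=L[m]
A=np.c_[Q[:,:2],np.ones(len(Q))];print('floor',np.linalg.lstsq(A,Q[:,2],rcond=None)[0].round(4))
e=stackpose(170);print('tcp err local',((st['eef_pos']-e[0])@FR).round(2))
```

```text
[ 5.195732e+02 -2.149925e+02  2.286969e+02 -8.880000e-02  4.887000e-01
  0.000000e+00] (np.int64(270), 316, np.float64(0.3724338402161801))
 local base [ -2.6   0.2 170.6] rel axes [ 0.      0.0011 -0.0021]
 rel to top-tracked full [ -2.1   0.2 168.5]
[ 5.195759e+02 -2.151152e+02  2.281204e+02 -8.870000e-02  4.887000e-01
  0.000000e+00] (np.int64(269), 316, np.float64(0.35988414201460833))
 local base [-2.900e+00  1.000e-01  1.701e+02] rel axes [ 0.      0.0012 -0.0022]
 rel to top-tracked full [ -2.3   0.  167.9]
[ 5.196573e+02 -2.142880e+02  2.293385e+02 -9.060000e-02  4.896000e-01
  8.700000e-03] (np.int64(271), 316, np.float64(0.36459001352912546))
 local base [ -2.3   0.9 171.1] rel axes [ 0.0009  0.009  -0.0005]
 rel to top-tracked full [ -1.8   0.9 169. ]
floor [-1.70000e-03  6.00000e-03  8.34892e+01]
tcp err local [0.87 0.1  0.37]
```

View pics/top5o.png

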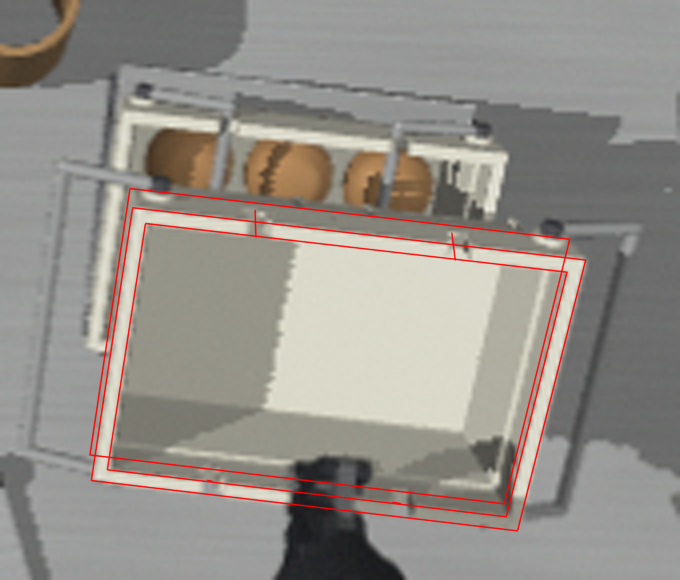

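Run:
```python
from st import *
print(ctrl.move_l(*stackpose(96,xc=-.5),vel=90,threshold=15),T())
ctrl.hold(.2);F0=sensors.read_state()['force']
for h in (86,82,80,78,77,76,75,74,73):
    hit=ctrl.move_l(*stackpose(h,xc=-.5),vel=30,threshold=8)
    s=sensors.read_state();print(h,hit,round(s['t'],2),((s['force']-F0)@FR).round(1),((s['eef_pos']-stackpose(76,xc=-.5)[0])@FR).round(1))
    if hit or ((s['force']-F0)@FR)[2]>4: break
snap('s2')
for n in('top','scene'):
    im,d=optics.grab_frame(n);cv2.imwrite(f'pics/{n}6.png',im[:,:,::-1])
```

```text
False (32.93, array([-0.1, -0.4, -4.1]), 6.0)
86 False 33.62 [ 0.4 -1.  -1.6] [-0.3  0.2  9.7]
82 False 33.9 [-0.8  0.1 -2. ] [-0.2  0.2  5.7]
80 False 34.15 [-0.2 -2.2 -1.1] [-0.1  0.1  3.9]
78 False 34.4 [-0.6 -2.3 -1.8] [-0.1  0.1  1.9]
77 False 34.65 [-0.8 -1.8 -1.4] [-0.  0.  1.]
76 False 34.9 [-1.5 -0.4  2.8] [ 0.1 -0.   0.2]
75 False 35.15 [-6.2  0.4 15.2] [ 0.1 -0.1 -0.1]
```

View pics/scene6.png

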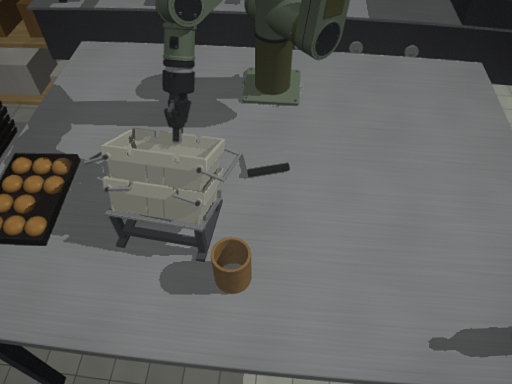

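View pics/top6.png

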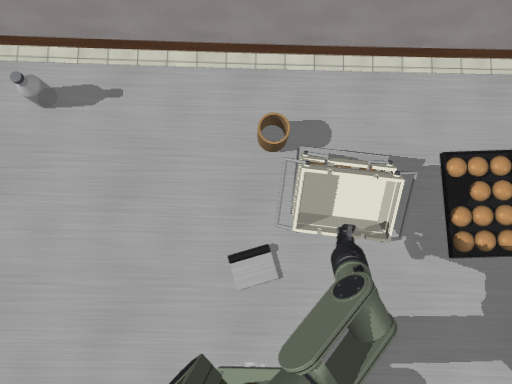

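```bash
python3 - <<'E'
from st import *
ctrl.move_l(*stackpose(76,xc=-.5),vel=20)
print(T())
ctrl.gripper_to(28);ctrl.hold(.3);print(T())
st=snap('s3');p=st['eef_pos'];R=st['eef_rot']
print(ctrl.move_l(p-R[:,2]*60,R,vel=100,threshold=8),T())
ctrl.move_l(p-R[:,2]*180,R,vel=200)
st=snap('s4')
ctrl.hold(.2);print(T())
for n in('top','scene'):
    im,d=optics.grab_frame(n);cv2.imwrite(f'pics/{n}7.png',im[:,:,::-1]);np.save(f'pics/{n}7.npy',d)
E
cat > ver.py <<'E'
from st import *
from edge import track,RR
exp=np.r_[W([-1,0,76]),-.0912,np.radians(28),0]
for n,st,im in(('top',None,cv2.imread('pics/top7.png')),('wrist',pickle.load(open('pics/s4.pkl','rb'))[0],cv2.imread('pics/s4.png'))):
  for fr in([0,1,2,3],range(6)):
    a=track(im,n,st,exp,fr,win=5);v=a[0]
    print(n,a[1:],'local',((v[:3]-FO)@FR).round(1)+[0,0,0],'z-tilt',np.round(np.arccos(np.clip((FR.T@RR(v))[2,2],-1,1)),3),'yaw',np.round((FR.T@RR(v))[0,1],4))
st,d=pickle.load(open('pics/s4.pkl','rb'));L=(cloud('wrist',d,st).reshape(-1,3)-FO)@FR
m=(abs(L[:,0])<45)&(abs(L[:,1])<80)&(abs(L[:,2]-80)<15);Q=L[m];A=np.c_[Q[:,:2],np.ones(len(Q))];print(len(Q),'floor slope/height',np.linalg.lstsq(A,Q[:,2],rcond=None)[0].round(4))
E
python3 ver.py
```

```text
(35.55, array([-3.6,  1.1,  1.2]), 5.9)
(36.19, array([ 0.2, -0.6, -0. ]), 27.9)
False (36.99, array([ 0.3, -0.7,  0.2]), 27.7)
(37.99, array([-0.1,  0.1,  0.3]), 28.4)
top (np.int64(295), 316, np.float64(0.36577506707868573)) local [-3.6 -0.5 76.3] z-tilt 0.001 yaw -0.0011
top (np.int64(294), 316, np.float64(0.36006924226928727)) local [-4.1 -0.6 76.1] z-tilt 0.005 yaw -0.0003
wrist (np.int64(259), 316, np.float64(0.730978197726332)) local [-2.   0.  75.2] z-tilt 0.0 yaw -0.0003
wrist (np.int64(259), 316, np.float64(0.7305474997832834)) local [-1.9  0.1 75.2] z-tilt 0.001 yaw -0.0002
8750 floor slope/height [ 1.10000e-03 -1.00000e-03  8.00806e+01]
```

View pics/s4.png

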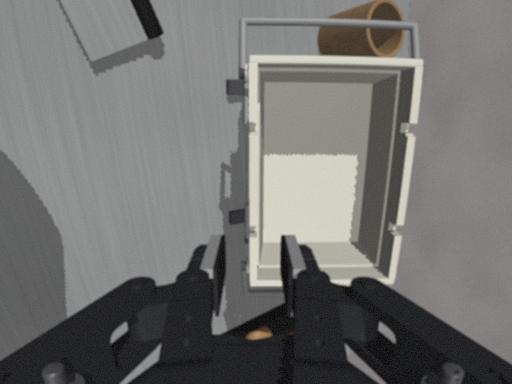

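View pics/scene7.png

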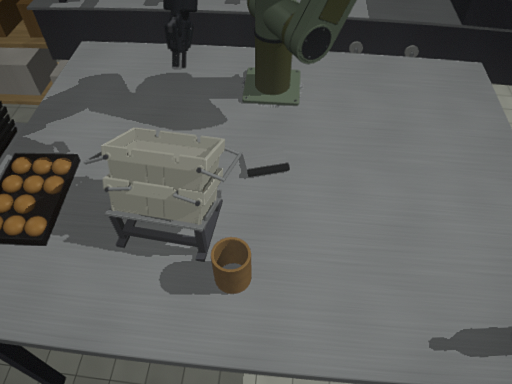

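Run:
```python
from st import *
from edge import track,RR
ctrl.hold(1.0)
im,d=optics.grab_frame('top');im=np.ascontiguousarray(im[:,:,::-1])
exp=np.r_[W([-1,0,76]),-.0912,np.radians(28),0]
a=track(im,'top',None,exp,[0,1,2,3],win=5);print(((a[0][:3]-FO)@FR).round(1),T())
t0=cv2.imread('pics/top0.png')
for nm,(x0,x1,y0,y1) in dict(core=(250,292,110,155),scr=(225,280,243,290)).items():
    print(nm,abs(im[y0:y1,x0:x1].astype(int)-t0[y0:y1,x0:x1]).mean(),cv2.phaseCorrelate(im[y0:y1,x0:x1].mean(2),t0[y0:y1,x0:x1].mean(2)))
ctrl.finish_job()
```

```text
[-3.7 -0.5 76.2] (39.14, array([ 0.1, -0.4, -0.4]), 28.0)
core 3.692416225749559 ((0.5594446572319285, 0.5448874418472265), 0.9439166050265164)
scr 3.6573823339780787 ((-0.02203106159371515, -0.012579435165825714), 1.0067502918990032)
the job is handed in; nothing more can be done
```

I pressed both bails home, set the empty tote on them inside the rim of the full tote and let go. I handed the job in at about 39 s of the 72 s allowed. No verdict was reported.

- **Bails:** I swung each one in with a light grip on its crossbar, then pressed it down with closed fingertips. Wrist depth put both bar tops about 76 mm up, which is the home height. This was done before I touched the empty tote, which was still well over 0.2 m away.
- **Stack:** the tote met the bars at the expected height, with about 15 N on contact, which I eased off before release.

| Check after release | Result | Limit |
|---|---|---|
| x offset | -2 mm (wrist camera), -3.6 mm (top camera) | ±9 mm |
| y offset | -0.6 to +0.1 mm | ±9 mm |
| Underside height (centre is 42.5 mm higher) | 75.2 to 76.3 mm | 71.5 to 80.5 mm |
| Tilt | at most 0.005 rad | 0.05 rad |
| Turn | about 0.001 rad | 0.08 rad |

- **At rest and clear:** the top camera's reading was unchanged a second later, and the gripper stood well clear with no contact force.
- **Bystanders:** the scraper had not moved. The film core showed a shift of about half a pixel (1 to 2 mm), which is probably a shading change.
- **Disagreements:** the two cameras differ by about 2 mm in x, which is within their calibration. My first fit of the full tote was several millimetres off because of a rotation-order mistake. I corrected it before moving the arm.
- **Not measured:** roll contact force could not be read directly. The fingertips never went lower than about 70 mm up, against roll tops at 46 mm.

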